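Put the rough stone away in the wide tilt-out bin

TASK

Two small wooden cabinets on the bench each hold one tilt-out bin, a wide one and a narrow one. Tilt the wide bin forward all the way to its stop, then put the large lump of rough stone from the bench into it. Leave the wide bin tilted out and the narrow bin shut.

Things in the scene. Friction and masses are not known exactly. Their poses are not given: they have to be found in the camera images.
- wide_bin (a joint): tilt of the wide bin about a pivot line at the foot of its front panel, 18 mm above the bench: 0 shut (panel upright), up to 0.06 at the start, grows as the top comes towards the robot, stop 0.90. Stays where left, moves with 2 N at the lip. Inside 140 mm wide, 76 mm deep. Its fixed cabinet, left or right of the narrow one: 170 mm wide, roof 125 mm high from 18 mm behind the pivot line back.
- wide_bin_lip (a point): middle of the panel's top edge, 150 mm from the pivot line; moves with the bin. y along the lip, z up the panel, x into the bin. Panel 150 mm wide, 8 mm thick, 12 mm bead on top. Shut, it stands 43 mm above the roof, free behind: a finger there pulls it. At the stop the lip is 117 mm before the pivot, 111 mm up; a stone let go between lip and roof edge slides to the pivot. A 30 mm stone is inside.
- rough_stone: the large tan-brown rounded lump of rough stone, loose on the bench to the right of the cabinets, 44 mm (its x) by 52 mm (its y) by 36 mm high, 0.11 to 0.21 kg; origin at the centre of its underside, z up. A smaller grey stone (44 mm long, 23 mm high), 90 mm or more from it, is not wanted.
- narrow_bin (a joint): tilt of the narrow bin, 86 mm wide, in a fixed cabinet 106 mm wide that stands beside the wide one with a gap of at least 20 mm; otherwise the same build and the same sense of the joint. Starts at 0 to 0.06; to be left shut (below 0.2).
Not all that is in view belongs to the job. Leave any blue or yellow look-alike of the rough_stone alone.

How it is judged:
On the way:
1. the wide bin is tilted out to within 10 degrees of its stop (value of joint wide_bin above 0.72 rad), for 0.2 s.
At the end, for the whole second after the job is handed in: The wide bin is tilted out to more than 0.72 rad (its stop is at 0.90), the large rough stone lies at rest inside it (its origin between the side walls, between panel and back wall and at least 30 mm below the lip), and the narrow bin is at less than 0.2 rad (value of joint wide_bin above 0.72 rad and value of joint narrow_bin below 0.2 rad and linear speed of rough_stone below 0.02 m/s and x of rough_stone in the frame of wide_bin_lip between -0.002 and 0.09 m and y of rough_stone in the frame of wide_bin_lip between -0.075 and 0.075 m and z of rough_stone in the frame of wide_bin_lip between -0.155 and -0.03 m); the robot touches nothing.
It fails at once if the narrow bin is tilted out (value of joint narrow_bin above 0.25 rad).
It also fails if it takes over 58 s, if anything falls off the work surface, if the arm or the gripper's body presses on something with over 40 N, if the wrist force passes 120 N, or if a joint passes its speed limit or range.

ROBOT

A 6-joint arm with a two-finger parallel gripper is mounted at the origin on a cart in front of the work surface, level with it; the furniture and walls round the work are solid. World frame = base frame: x ahead of the robot, y to its left, z up, the work surface at z = 0. Lengths are in m, angles in rad, forces in N, time in s.
With the tool pointing down it reaches from about 0.3 to 0.85 m from the base axis. Payload 5.4 kg.
Tool frame: the origin (TCP) lies midway between the tips of the shut fingers; the grasp point (between the pads) lies 19 mm behind it; y points along the fingers, z is the direction in which the jaws open and shut, and the axes are right-handed (so a half turn about y gives the same grasp; the last joint's range is limited). The gripper opens to 85 mm and grips with 20 to 120 N. Pads are 22 mm wide; open, the fingers measure 114 mm over their backs; the gripper's body (76 mm by 85 mm) begins 54 mm behind the grasp point. The pads swing forward as they close: fully open they stand 13 mm farther back than shut.
Start: joints at [-1.363, 0.158, 1.597, -0, 1.386, -0.21], TCP at [0.233, -0.526, 0.192] pointing down, gripper open.
Joint ranges: [-2.91, 2.91], [-0.94, 2.29], [0.18, 2.7], [-1.29, 4.43], [0.17, 2.64], [-3, 3]. Speed limits (rad/s): [2.57, 2.57, 3.14, 3.14, 3.14, 3.14].

INTERFACE

Orientations are given as a rotation vector (axis times angle).
In Python, from workcell import robot gives the robot as it stands.
- The arm moves only by the tool servo_tool, never from a script. Its argument "plan" is a list of rows, each an object with "slide": the shift along the tool's x, y, z each as a share of 0.15 m, from -1 to 1, a list of three; "turn": the turn about the tool's y as a share of 45 degrees, from -1 to 1; "fingers": the closure, from -1 (fully open) to 1 (shut). A call has 1 to 10 rows; each row is the pose to reach, as a shift and turn from the pose measured when the call began, along the tool's axes at that moment; what a row does not reach only later rows make up. A row lasts 1/8 s, in which the tool goes at most 62.5 mm and 10.7 degrees, less where a joint would pass 70% of its speed; a pose out of reach is approached as far as the arm can. A call with a number of a shift or a turn outside -1 to 1 is refused whole. A call with a gripper value outside its range is refused whole. The fingers move at their own pace and stop on an object; the grip force is fixed at half the most. Time passes only in rows, so rows that repeat a pose let the fingers close. It gives the time, the measured TCP pose, the force and the opening at its end, in the units of the state.
- robot.observe(): the state, without advancing time (a new reading comes with each control period).
- robot.grab_frame(name): name is "side" or "top"; returns the picture (400x640x3 uint8, red, green, blue); there is no depth.
- robot.camera_info(name): a dict with "intrinsics" (3x3 intrinsics, pixels), "R" (3x3) and "t" (3): a world point X has camera coordinates R X + t. Camera axes: x right, y down, z forward; pixel columns grow to the right and rows downward; lengths in m; the calibration is good to about 2 mm. A picture is of the moment at which its call begins. camera_info takes no time and is no camera call.
- robot.job_done(): hands the job in, once; it reports no verdict.
The state is a dict: "time": time; "joint_pos": joint angles; "qvel": joint speeds; "tau": joint torques, N m; "position": TCP position; "tool_rot": TCP orientation; "force": force on the tool from outside, world axes, zero at the start; "ft_torque": the same for the moment, N m; "opening": opening from 0.0 (shut) to 1.0 (fully open).
Only numpy, scipy, OpenCV 4.12 (cv2) and the standard library are available. Lean on these libraries where they do the work, as an engineer would, in place of code of your own. Each camera call takes 0.05 s, during which the arm holds its last target.

## Working session

There is one attempt and no reset: what is moved stays moved. The work goes in short steps, Python scripts to look and compute and a tool call to move; the robot and the scene stay as the last step left them, time stands still between calls to the robot, and variables do not carry over. Pictures are saved under pics/ and viewed, and the job is handed in when it is done.

Besides the shell and the picture viewer there is one more tool, called after ">>>" as a command line: name --argument value ..., lists and objects as JSON in quotes. servo_tool: Moves the arm, as the interface text tells. Shift numbers are shares of 0.15 m and turn numbers shares of 45 degrees, none past 1 either way. Its arguments: {"type":"object","properties":{"plan":{"type":"array","items":{"type":"object","properties":{"slide":{"type":"array","items":{"type":"number"}},"turn":{"type":"number"},"fingers":{"type":"number"}}}}},"required":["plan"]}

```bash
mkdir -p pics; python3 - <<'E'
from workcell import robot
import cv2
for n in("side","top"):
    f=robot.grab_frame(n); cv2.imwrite(f"pics/{n}0.png",f[:,:,::-1])
    c=robot.camera_info(n); print(n,c)
print(robot.observe())
E
```

```text
side {'intrinsics': array([[407.76612165,   0.        , 327.94782883],
       [  0.        , 407.76612165, 203.14535946],
       [  0.        ,   0.        ,   1.        ]]), 'R': array([[ 9.99229239e-01, -3.30503345e-02,  2.11802493e-02],
       [ 2.94257249e-04, -5.33238635e-01, -8.45964817e-01],
       [ 3.92535474e-02,  8.45319013e-01, -5.32817910e-01]]), 't': array([-0.61769832,  0.03951636,  1.15256078])}
top {'intrinsics': array([[361.69720352,   0.        , 322.47422766],
       [  0.        , 361.69720352, 208.11344593],
       [  0.        ,   0.        ,   1.        ]]), 'R': array([[-0.00214786, -0.99980136, -0.01981481],
       [-0.99219422,  0.00460128, -0.12461722],
       [ 0.12468364,  0.01939247, -0.99200702]]), 't': array([-0.09909524,  0.62078546,  0.92564196])}
{'time': 0.1, 'joint_pos': array([-1.36312243e+00,  1.59033926e-01,  1.59810791e+00, -1.08401627e-05,
        1.38620451e+00, -2.10112215e-01]), 'qvel': array([ 1.46027516e-03, -4.02450127e-04, -2.99544449e-03, -1.70161052e-04,
        3.79835975e-05, -1.28957585e-03]), 'tau': array([-8.63679597e-04, -3.96991611e+01, -3.32337713e+01, -2.80345193e-04,
        4.18892858e-03, -1.43891998e-05]), 'position': array([ 0.23314083, -0.52494309,  0.19088771]), 'tool_rot': array([-0.42208889,  1.99285564, -1.9892863 ]), 'force': array([-0.10855326, -0.35301049,  1.07303092]), 'ft_torque': array([0.0058842 , 0.03441597, 0.01446017]), 'opening': 0.996593448969022}
```

View pics/side0.png

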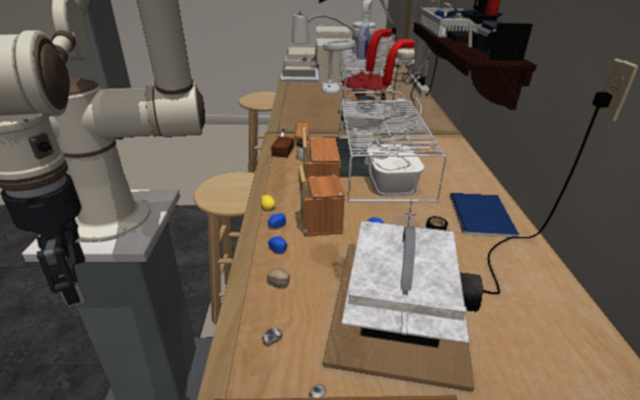

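View pics/top0.png

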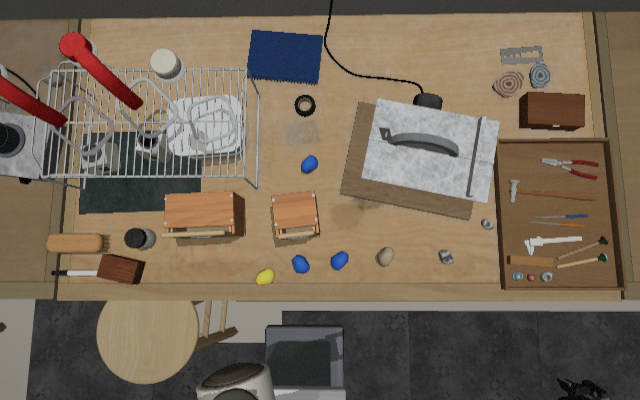

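The top view shows the wide cabinet at about (203,213) and the narrow one at (295,214). The tan stone is at (386,256) and the grey one at (446,256). Next I'll enlarge both pictures.

```bash
cat > h.py <<'E'
import numpy as np
from workcell import robot
import cv2
from scipy.spatial.transform import Rotation as Ro
C={n:robot.camera_info(n) for n in("side","top")}
def onz(n,u,v,z):
    c=C[n];d=c["R"].T@np.linalg.solve(c["intrinsics"],[u,v,1]);o=-c["R"].T@c["t"]
    return o+d*(z-o[2])/d[2]
def proj(n,X):
    c=C[n];p=c["intrinsics"]@(c["R"]@np.array(X)+c["t"]);return p[:2]/p[2]
def crop(n,src,out,x0,y0,x1,y1,s):
    f=cv2.imread(src)[y0:y1,x0:x1];cv2.imwrite(out,cv2.resize(f,None,fx=s,fy=s,interpolation=cv2.INTER_CUBIC))
E
python3 - <<'E'
from h import *
crop("top","pics/top0.png","pics/c1.png",150,180,330,290,4)
crop("top","pics/top0.png","pics/c2.png",360,230,460,280,8)
crop("side","pics/side0.png","pics/c3.png",240,110,360,240,4)
print(onz("top",386,256,.018),onz("side",278,278,.018))
s=robot.observe();print(Ro.from_rotvec(s["tool_rot"]).as_matrix())
E
```

```text
[ 0.49351365 -0.26989016  0.018     ] [ 0.49466422 -0.27446748  0.018     ]
[[-9.13988693e-01 -3.72010138e-04  4.05739487e-01]
 [-4.05739502e-01  1.71381018e-03 -9.13987155e-01]
 [-3.55347975e-04 -9.99998462e-01 -1.71734233e-03]]
```

View pics/c1.png

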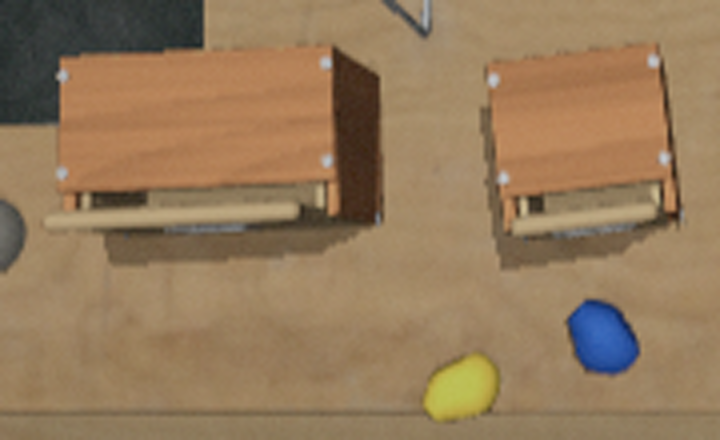

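View pics/c2.png

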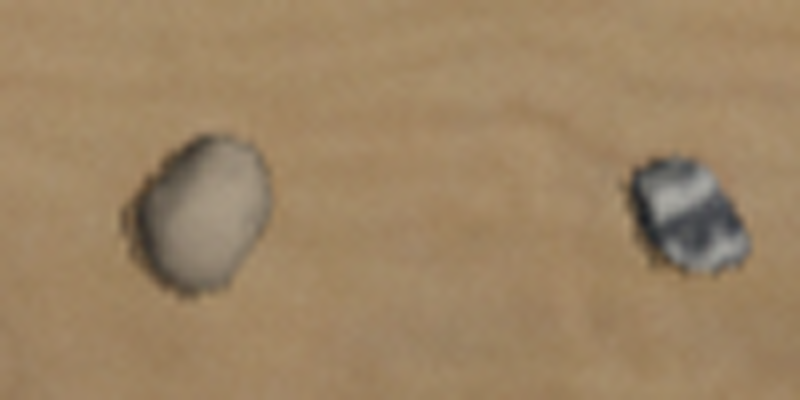

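View pics/c3.png

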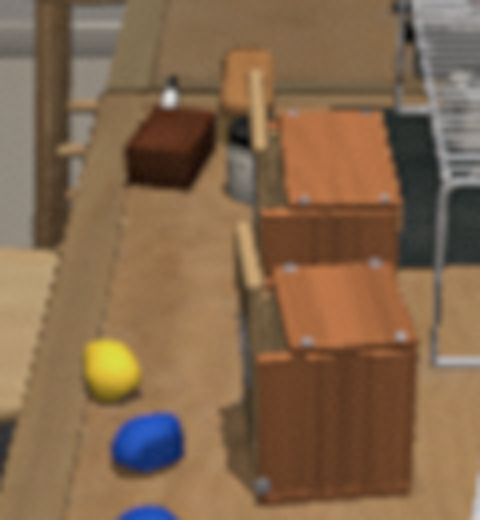

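```bash
python3 - <<'E'
from h import *
def t(u,v,z,n="top"): return onz(n,150+u/4,180+v/4,z).round(4)
print("lip L,R",t(46,221,.168),t(298,210,.168), np.linalg.norm(t(46,221,.168)-t(298,210,.168)))
for p in [(60,58),(332,45),(335,184),(58,190)]: print("roof",t(*p,.125))
for p in [(490,66),(658,45),(668,170),(500,193)]: print("nroof",t(*p,.125))
print("nlip",t(516,226,.168),t(656,211,.168))
s=lambda u,v,z:onz("side",240+u/4,110+v/4,z).round(4)
print("side wide lip near/ far top",s(259,148,.16),s(256,72,.168))
print("side roof w",s(296,205,.125),s(400,203,.125),s(282,112,.125))
print("stone blob")
for x0,y0,x1,y1 in [(360,230,420,280)]:
    f=cv2.imread("pics/top0.png")[y0:y1,x0:x1]
g=lambda u,v,z=.018:onz("top",360+u/8,230+v/8,z).round(4)
for p in [(215,133),(190,296),(140,215),(270,190),(690,215)]: print(g(*p))
E
```

```text
lip L,R [0.5429 0.2667 0.168 ] [0.5487 0.1212 0.168 ] 0.1456155554877294
roof [0.645  0.2835 0.125 ]
roof [0.6521 0.116  0.125 ]
roof [0.5669 0.1117 0.125 ]
roof [0.5639 0.2805 0.125 ]
nroof [0.6386 0.0189 0.125 ]
nroof [ 0.651  -0.0836  0.125 ]
nroof [ 0.5746 -0.0896  0.125 ]
nroof [0.5611 0.0117 0.125 ]
nlip [ 0.5392 -0.0043  0.168 ] [ 0.5475 -0.0843  0.168 ]
side wide lip near/ far top [0.5508 0.1302 0.16  ] [0.5466 0.2581 0.168 ]
side roof w [0.578  0.1072 0.125 ] [0.6549 0.1112 0.125 ] [0.5672 0.2787 0.125 ]
stone blob
[ 0.5184 -0.2728  0.018 ]
[ 0.4646 -0.2632  0.018 ]
[ 0.4912 -0.2472  0.018 ]
[ 0.4994 -0.2906  0.018 ]
[ 0.4909 -0.4293  0.018 ]
```

>>> servo_tool --plan '[{"slide":[-0.67,-0.5,-1],"turn":0.48,"fingers":1},{"slide":[-0.67,-0.5,-1],"turn":0.48,"fingers":1},{"slide":[-0.67,-0.5,-1],"turn":0.48,"fingers":1},{"slide":[-0.67,-0.5,-1],"turn":0.48,"fingers":1},{"slide":[-0.67,-0.5,-1],"turn":0.48,"fingers":1},{"slide":[-0.67,-0.5,-1],"turn":0.48,"fingers":1}]'

```text
time: 0.85
position: [0.2637, -0.3477, 0.2651]
tool_rot: [-0.045, 2.206, -2.198]
force: [0.1, 0.6, 0.1]
opening: -0.002
```

```bash
cat >> h.py <<'E'
def rel(target, yaw=None):
    s=robot.observe();R=Ro.from_rotvec(s["tool_rot"]).as_matrix()
    print("t",s["time"],"pos",s["position"].round(4),"jawdeg",np.degrees(np.arctan2(R[1,2],R[0,2])).round(1),"F",s["force"].round(1),"open",round(s["opening"],3),"q",s["joint_pos"].round(2))
    for T in target: print(T,"-> slide",(R.T@(np.array(T)-s["position"])/.15).round(3))
E
python3 - <<'E'
from h import *
rel([(.582,.194,.26),(.582,.194,.138)])
print(onz("side",350,198,0),onz("top",258,187,.0))
E
```

```text
t 0.85 pos [ 0.2637 -0.3477  0.2651] jawdeg -87.7 F [0.1 0.6 0.1] open -0.002 q [-1.2  -0.25  1.85  0.    1.55  0.33]
(0.582, 0.194, 0.26) -> slide [-2.264  0.043 -3.524]
(0.582, 0.194, 0.138) -> slide [-2.265  0.857 -3.521]
[0.69025705 0.10449248 0.        ] [0.6856185  0.07996265 0.        ]
```

>>> servo_tool --plan '[{"slide":[-0.6,0,-0.95],"turn":0,"fingers":1},{"slide":[-0.6,0,-0.95],"turn":0,"fingers":1},{"slide":[-0.6,0,-0.95],"turn":0,"fingers":1},{"slide":[-0.6,0,-0.95],"turn":0,"fingers":1}]'

```text
time: 1.35
position: [0.3486, -0.2004, 0.2646]
tool_rot: [-0.05, 2.206, -2.195]
force: [-1.0, -0.3, -0.1]
opening: 0.001
```

>>> servo_tool --plan '[{"slide":[-0.6,0,-0.95],"turn":0,"fingers":1},{"slide":[-0.6,0,-0.95],"turn":0,"fingers":1},{"slide":[-0.6,0,-0.95],"turn":0,"fingers":1},{"slide":[-0.6,0,-0.95],"turn":0,"fingers":1}]'

```text
time: 1.85
position: [0.4331, -0.0536, 0.2642]
tool_rot: [-0.055, 2.206, -2.194]
force: [0.4, -0.8, -0.2]
opening: 0.001
```

>>> servo_tool --plan '[{"slide":[-0.6,0,-0.95],"turn":0,"fingers":1},{"slide":[-0.6,0,-0.95],"turn":0,"fingers":1},{"slide":[-0.6,0,-0.95],"turn":0,"fingers":1},{"slide":[-0.6,0,-0.95],"turn":0,"fingers":1}]'

```text
time: 2.35
position: [0.5174, 0.0926, 0.2633]
tool_rot: [-0.059, 2.207, -2.195]
force: [-0.2, 0.1, -0.0]
opening: -0.001
```

```bash
python3 - <<'E'
from h import *
rel([(.582,.194,.26),(.582,.194,.138)])
E
```

```text
t 2.35 pos [0.5174 0.0926 0.2633] jawdeg -87.3 F [-0.2  0.1 -0. ] open -0.001 q [-0.06 -0.01  1.63  0.    1.52  1.47]
(0.582, 0.194, 0.26) -> slide [-0.462  0.023 -0.655]
(0.582, 0.194, 0.138) -> slide [-0.467  0.836 -0.65 ]
```

>>> servo_tool --plan '[{"slide":[-0.47,0,-0.65],"turn":0,"fingers":1},{"slide":[-0.47,0,-0.65],"turn":0,"fingers":1},{"slide":[-0.47,0,-0.65],"turn":0,"fingers":1},{"slide":[-0.47,0.35,-0.65],"turn":0,"fingers":1},{"slide":[-0.47,0.45,-0.65],"turn":0,"fingers":1},{"slide":[-0.47,0.45,-0.65],"turn":0,"fingers":1}]'

```text
time: 3.1
position: [0.5821, 0.1918, 0.1951]
tool_rot: [-0.059, 2.208, -2.198]
force: [-0.2, -0.2, 0.4]
opening: 0.002
```

```bash
python3 - <<'E'
from h import *
rel([(.582,.194,.138)])
for n in("side","top"):
    f=robot.grab_frame(n); cv2.imwrite(f"pics/{n}1.png",f[:,:,::-1])
crop("side","pics/side1.png","pics/s1.png",270,80,370,180,6)
crop("top","pics/top1.png","pics/t1.png",150,170,270,250,6)
E
```

```text
t 3.1 pos [0.5821 0.1918 0.1951] jawdeg -87.4 F [-0.2 -0.2  0.4] open 0.002 q [0.12 0.26 1.47 0.01 1.42 1.64]
(0.582, 0.194, 0.138) -> slide [-0.003  0.381 -0.013]
```

View pics/s1.png

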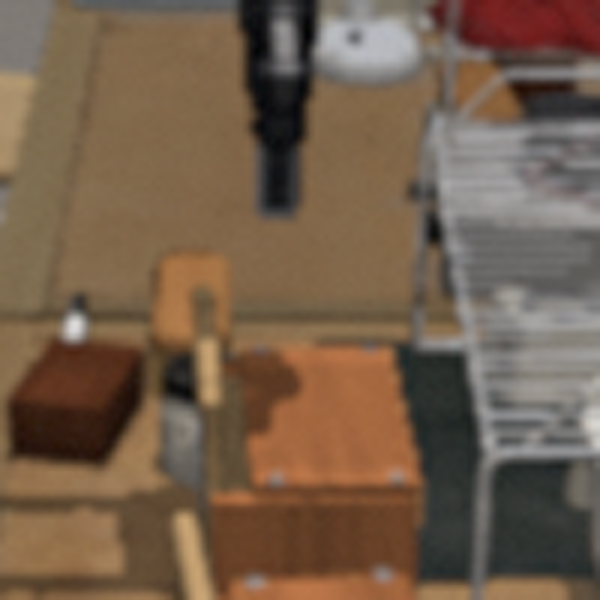

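View pics/t1.png

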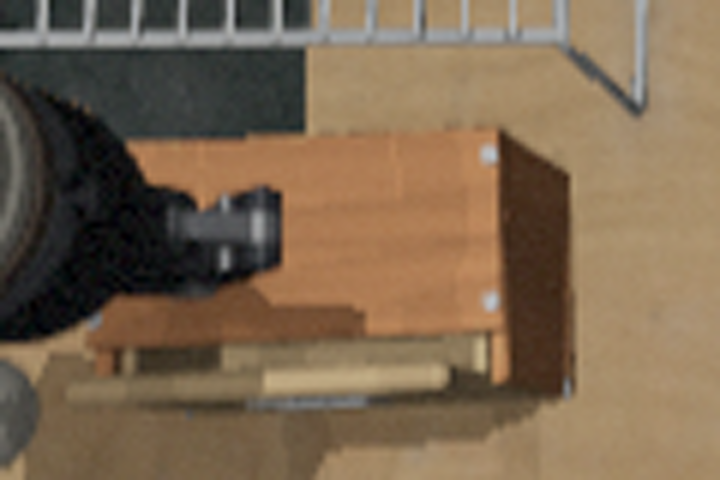

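The fingertips hang above the roof behind the wide lip, with the lip clear in front (side crop 208,370). I'll go down to z 0.138.

>>> servo_tool --plan '[{"slide":[0,0.2,0],"turn":0,"fingers":1},{"slide":[0,0.38,0],"turn":0,"fingers":1},{"slide":[0,0.38,0],"turn":0,"fingers":1},{"slide":[0,0.38,0],"turn":0,"fingers":1}]'

```text
time: 3.7
position: [0.5852, 0.1931, 0.1436]
tool_rot: [-0.05, 2.205, -2.192]
force: [0.5, -0.1, 1.6]
opening: 0.001
```

```bash
python3 - <<'E'
from h import *
T=[]
for th in (0,.1,.2,.3,.4,.5,.6,.7,.8,.9):
    r=.118;d=.006
    T.append((round(.548-r*np.sin(th)+d*np.cos(th)+.011,4),.194,round(.018+r*np.cos(th)+d*np.sin(th),4)))
rel(T)
E
```

```text
t 3.7 pos [0.5852 0.1931 0.1436] jawdeg -87.4 F [ 0.5 -0.1  1.6] open 0.001 q [0.12 0.3  1.53 0.01 1.31 1.64]
(np.float64(0.565), 0.194, np.float64(0.136)) -> slide [ 0.134  0.051 -0.012]
(np.float64(0.5532), 0.194, np.float64(0.136)) -> slide [ 0.213  0.051 -0.015]
(np.float64(0.5414), 0.194, np.float64(0.1348)) -> slide [ 0.291  0.059 -0.019]
(np.float64(0.5299), 0.194, np.float64(0.1325)) -> slide [ 0.368  0.074 -0.022]
(np.float64(0.5186), 0.194, np.float64(0.129)) -> slide [ 0.443  0.097 -0.025]
(np.float64(0.5077), 0.194, np.float64(0.1244)) -> slide [ 0.516  0.128 -0.029]
(np.float64(0.4973), 0.194, np.float64(0.1188)) -> slide [ 0.585  0.165 -0.032]
(np.float64(0.4876), 0.194, np.float64(0.1121)) -> slide [ 0.65   0.21  -0.034]
(np.float64(0.4785), 0.194, np.float64(0.1045)) -> slide [ 0.71   0.26  -0.037]
(np.float64(0.4703), 0.194, np.float64(0.096)) -> slide [ 0.765  0.317 -0.039]
```

>>> servo_tool --plan '[{"slide":[0.02,0.03,0],"turn":0,"fingers":1},{"slide":[0.02,0.03,0],"turn":0,"fingers":1}]'

```text
time: 3.95
position: [0.5825, 0.1931, 0.14]
tool_rot: [-0.049, 2.204, -2.191]
force: [0.5, -0.2, -0.4]
opening: -0.002
```

```bash
python3 - <<'E'
from h import *
rel([])
for n in("side","top"):
    f=robot.grab_frame(n); cv2.imwrite(f"pics/{n}2.png",f[:,:,::-1])
crop("side","pics/side2.png","pics/s2.png",270,60,370,180,5)
crop("top","pics/top2.png","pics/t2.png",150,170,270,250,6)
s=robot.observe();print(Ro.from_rotvec(s["tool_rot"]).as_matrix().round(3))
E
```

```text
t 3.95 pos [0.5825 0.1931 0.14  ] jawdeg -87.4 F [ 0.5 -0.2 -0.4] open -0.002 q [0.12 0.3  1.54 0.01 1.3  1.64]
[[-0.999  0.001  0.046]
 [-0.046  0.006 -0.999]
 [-0.001 -1.    -0.006]]
```

View pics/s2.png

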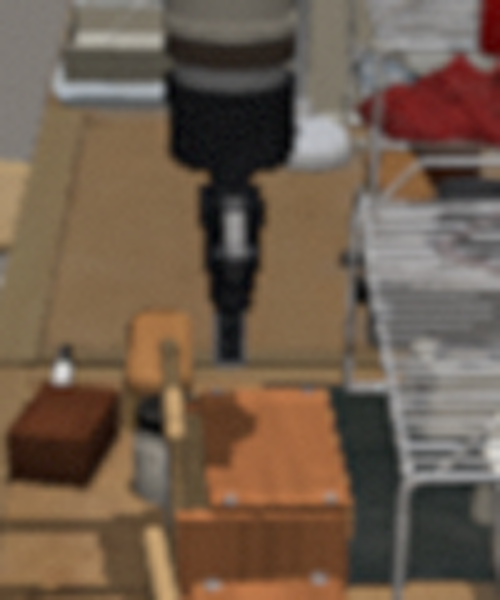

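View pics/t2.png

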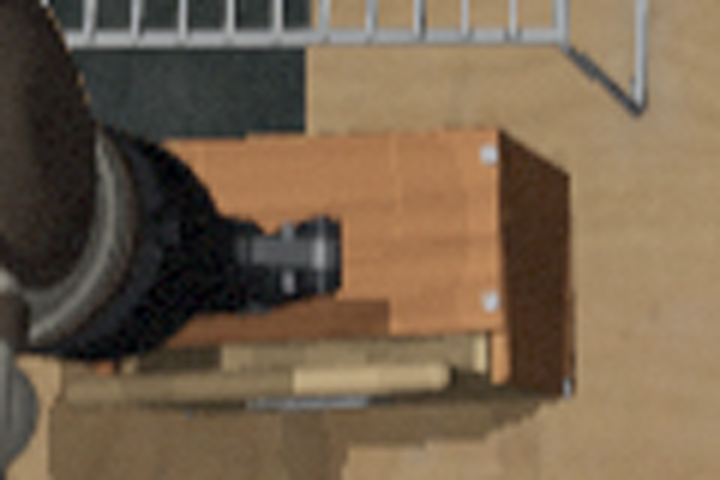

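```bash
python3 - <<'E'
from h import *
p=robot.observe()["position"]
a=proj("side",p);b=proj("top",p)
print(a,(a-[270,60])*5,b,(b-[150,170])*6)
print(onz("side",316,132.4,.14),onz("side",316,132.4,.2))
for n in("side","top"):
  for z in(.125,): print(proj(n,(.566,.196,z)),proj(n,(.546,.196,.168)))
a=proj("side",(.566,.196,.125));print((a-[270,60])*5)
E
```

```text
[315.29247777 144.65004663] [226.46238883 423.25023313] [198.41954961 219.20904086] [290.51729766 295.25424517]
[0.58533089 0.29039649 0.14      ] [0.5837909  0.14472083 0.2       ]
[310.0332887  148.54297806] [303.47240425 135.64115752]
[199.1237417  226.49871694] [192.06853133 233.80365549]
[200.16644352 442.71489031]
```

View pics/side2.png

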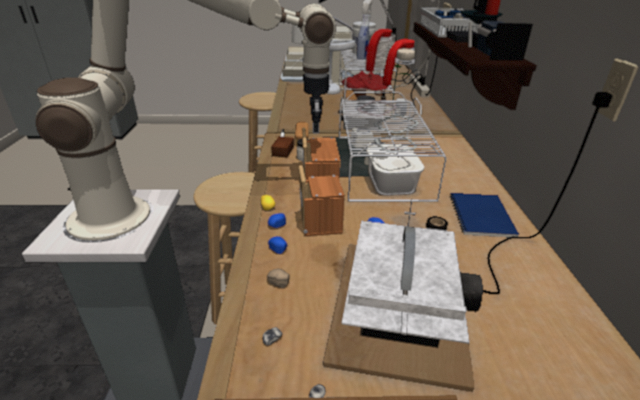

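View pics/top2.png

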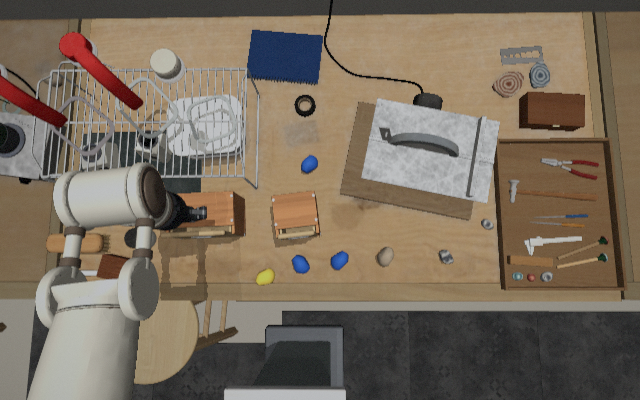

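```bash
python3 - <<'E'
from h import *
def tri(a,b):
    A=[];B=[]
    for n,(u,v) in(("side",a),("top",b)):
        c=C[n];K=c["intrinsics"];P=K@np.c_[c["R"],c["t"]]
        for m,i in((u,0),(v,1)):
            A.append(m*P[2,:3]-P[i,:3]);B.append(P[i,3]-m*P[2,3])
    x,r,_,_=np.linalg.lstsq(np.array(A),np.array(B),rcond=None);return x,r
print(tri((316,132.4),(205,213)))
# hand in first frames
p=np.array([.5821,.1918,.1951]);print(proj("side",p),proj("top",p))
print([-(C[n]["R"].T@C[n]["t"]).round(3) for n in C])
# start pose check
print(proj("side",(.233,-.525,.191)),proj("top",(.233,-.525,.191)))
# triangulate lip far end & roof corners
print(tri((240+256/4,110+72/4),(161.5,235.2)),tri((240+259/4,110+148/4),(224.5,232.75)))
print("roof front right",tri((240+296/4,110+205/4),(150+328/4,180+165/4)))
E
python3 -c "
from h import *
crop('side','pics/side0.png','pics/s0.png',20,180,120,310,4)"
```

```text
(array([0.58698075, 0.15824765, 0.19487607]), array([3.57373175]))
[315.30295277 127.89996099] [190.04868089 216.97195249]
[array([ 0.572, -0.974,  0.661]), array([ 0.5  , -0.12 ,  0.994])]
[ 87.3957164  307.68074392] [524.39885512 382.19181647]
(array([0.54499381, 0.26898319, 0.1634954 ]), array([0.71277323])) (array([0.54986053, 0.12266176, 0.1632882 ]), array([0.46939905]))
roof front right (array([0.57844036, 0.11770225, 0.11983566]), array([0.05065162]))
```

View pics/s0.png

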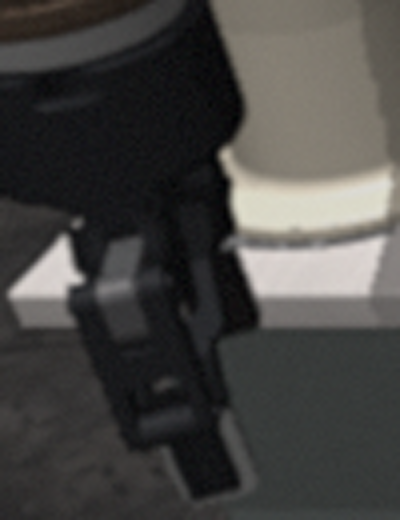

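```bash
python3 - <<'E'
from h import *
for q in [(.25,-.564,.204),(.216,-.486,.204)]: print(proj("side",q))
crop("side","pics/side2.png","pics/s2b.png",290,100,345,155,10)
crop("top","pics/top2.png","pics/t2b.png",175,190,235,240,10)
p=np.array([.5825,.193,.14])
for h in (0,.019,.05,.073,.15): print(h,(proj("side",p+[0,0,h])-[290,100])*10,(proj("top",p+[0,0,h])-[175,190])*10)
E
```

```text
[ 84.15171255 321.71776348]
[ 85.468492   283.33398712]
0 [253.46616101 445.40101312] [234.00416921 291.2360287 ]
0.019 [253.75747303 388.39716768] [204.69255699 283.55046866]
0.05 [254.24300517 293.38839127] [153.95254492 270.24634176]
0.073 [254.61169911 221.24247834] [113.7563489  259.70682332]
0.15 [255.90156609 -31.15828699] [-39.50153904 219.52231593]
```

View pics/s2b.png

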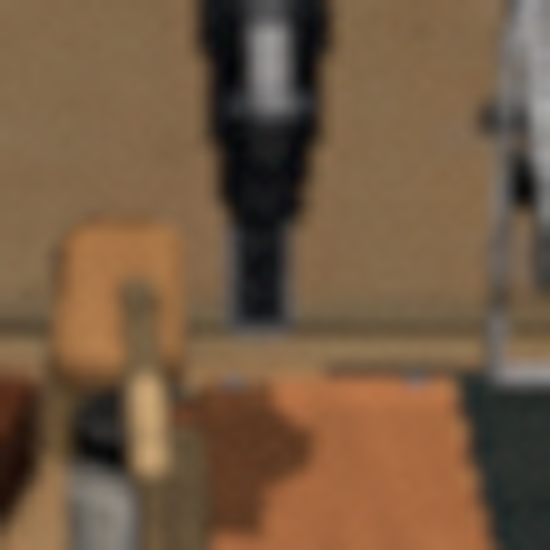

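View pics/t2b.png

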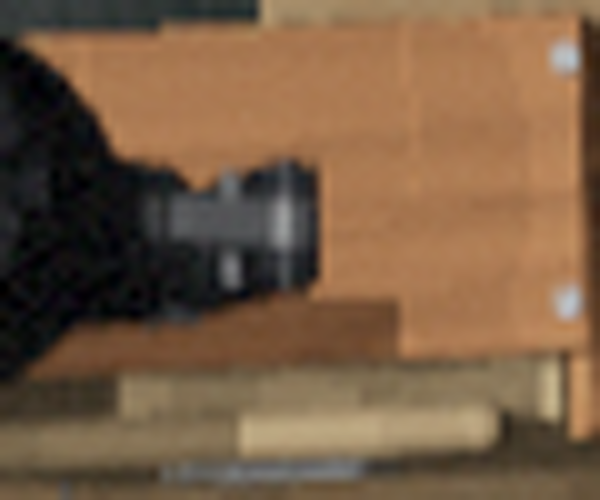

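```bash
python3 - <<'E'
from h import *
print(proj("side",(0,0,0)),proj("top",(0,0,0)))
f=cv2.imread("pics/side2.png")
for z in (0,.1,.2,.3,.4): f=cv2.circle(f,tuple(int(round(a)) for a in proj("side",(0,0,z))),2,(0,0,255),-1)
p=robot.observe()["position"]
for h in (0,.05,.1,.15,.2):f=cv2.circle(f,tuple(int(round(a)) for a in proj("side",p+[0,0,h])),1,(0,255,0),-1)
cv2.imwrite("pics/ov.png",f)
E
```

```text
[109.41146029 217.12590862] [283.75248381 450.68711388]
```

View pics/ov.png

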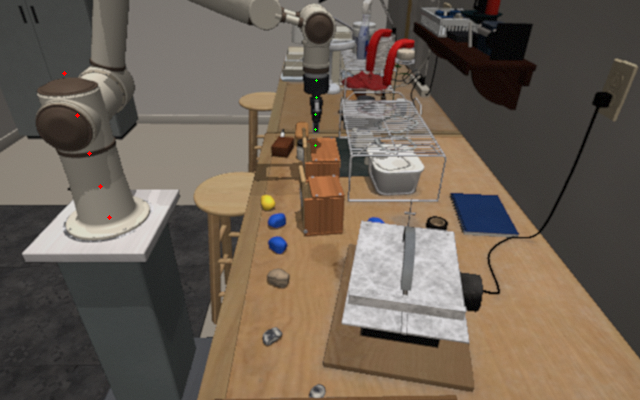

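The rendered fingertip sits about 45 mm above the reported TCP, and the offset is the same in both views. A level pull at this height is a harmless test: it either moves the panel or passes over the lip.

>>> servo_tool --plan '[{"slide":[0.1,0,0],"turn":0,"fingers":1},{"slide":[0.2,0,0],"turn":0,"fingers":1},{"slide":[0.27,0.02,0],"turn":0,"fingers":1},{"slide":[0.27,0.02,0],"turn":0,"fingers":1}]'

```text
time: 4.55
position: [0.5413, 0.1913, 0.1363]
tool_rot: [-0.05, 2.204, -2.191]
force: [-0.3, -0.1, 0.5]
opening: -0.002
```

```bash
python3 - <<'E'
from h import *
rel([])
for n in("side","top"):
    f=robot.grab_frame(n); cv2.imwrite(f"pics/{n}3.png",f[:,:,::-1])
crop("side","pics/side3.png","pics/s3.png",280,90,350,170,7)
crop("top","pics/top3.png","pics/t3.png",150,180,250,255,7)
E
```

```text
t 4.55 pos [0.5413 0.1913 0.1363] jawdeg -87.4 F [-0.3 -0.1  0.5] open -0.002 q [0.13 0.2  1.66 0.01 1.28 1.65]
```

View pics/s3.png

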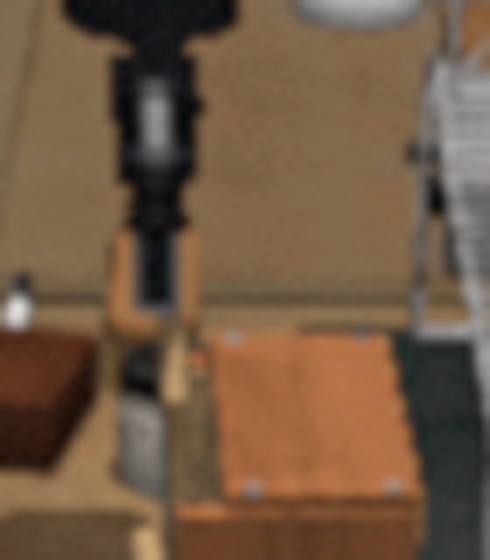

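View pics/t3.png

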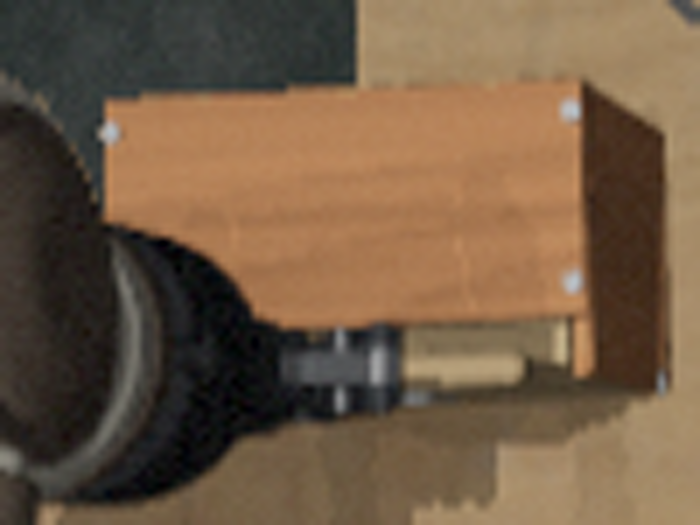

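The fingers passed over the lip without touching it, so the real tips are well above the reported TCP. I'll work out the offset, back off and go lower.

```bash
python3 - <<'E'
from h import *
def ony(n,u,v,y):
    c=C[n];d=c["R"].T@np.linalg.solve(c["intrinsics"],[u,v,1]);o=-c["R"].T@c["t"]
    return o+d*(y-o[1])/d[1]
print(ony("side",280+155/7,90+308/7,.191), "rep .5413 .1913 .1363")
print(ony("side",290+26.2,100+32.5,.193), "rep .5825 .193 .140")
print(ony("side",270+278/6,80+215/6,.192), "rep .5821 .1918 .1951")
E
```

```text
[0.54212575 0.191      0.17542715] rep .5413 .1913 .1363
[0.58491243 0.193      0.17979489] rep .5825 .193 .140
[0.58498993 0.192      0.23307614] rep .5821 .1918 .1951
```

>>> servo_tool --plan '[{"slide":[-0.15,0,0],"turn":0,"fingers":1},{"slide":[-0.3,0,0],"turn":0,"fingers":1},{"slide":[-0.3,0,0],"turn":0,"fingers":1},{"slide":[-0.3,0.04,0],"turn":0,"fingers":1},{"slide":[-0.3,0.08,0],"turn":0,"fingers":1},{"slide":[-0.3,0.08,0],"turn":0,"fingers":1}]'

```text
time: 5.4
position: [0.586, 0.1934, 0.1237]
tool_rot: [-0.051, 2.205, -2.192]
force: [0.6, -0.2, -0.2]
opening: 0.001
```

The offset is a steady 39 mm: the real tip height is the reported z plus 0.039. I'll go down 26 mm.

>>> servo_tool --plan '[{"slide":[0,0.08,0],"turn":0,"fingers":1},{"slide":[0,0.15,0],"turn":0,"fingers":1},{"slide":[0,0.15,0],"turn":0,"fingers":1},{"slide":[0,0.15,0],"turn":0,"fingers":1}]'

```text
time: 5.9
position: [0.5862, 0.1935, 0.1012]
tool_rot: [-0.051, 2.205, -2.192]
force: [-0.6, -0.0, -0.2]
opening: -0.002
```

```bash
python3 - <<'E'
from h import *
rel([])
for n in("side","top"):
    f=robot.grab_frame(n); cv2.imwrite(f"pics/{n}4.png",f[:,:,::-1])
crop("side","pics/side4.png","pics/s4.png",280,90,350,170,7)
E
```

```text
t 5.9 pos [0.5862 0.1935 0.1012] jawdeg -87.4 F [-0.6 -0.  -0.2] open -0.002 q [0.12 0.34 1.56 0.01 1.24 1.64]
```

View pics/s4.png

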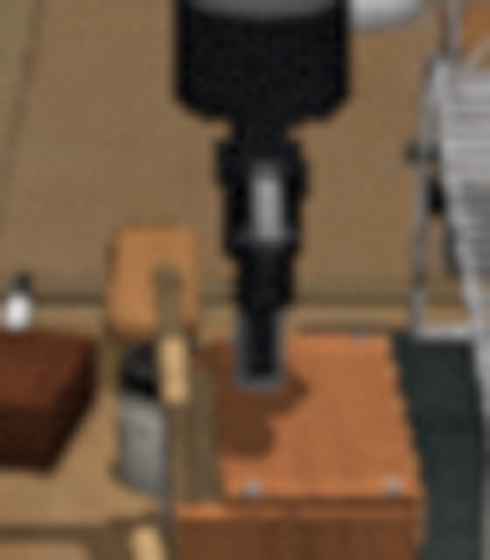

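>>> servo_tool --plan '[{"slide":[0.1,0.02,0],"turn":0,"fingers":1},{"slide":[0.16,0.03,0],"turn":0,"fingers":1},{"slide":[0.22,0.03,0],"turn":0,"fingers":1},{"slide":[0.3,0.035,-0.01],"turn":0,"fingers":1},{"slide":[0.375,0.05,-0.02],"turn":0,"fingers":1},{"slide":[0.45,0.07,-0.02],"turn":0,"fingers":1},{"slide":[0.45,0.073,-0.02],"turn":0,"fingers":1},{"slide":[0.45,0.073,-0.02],"turn":0,"fingers":1}]'

```text
time: 7.0
position: [0.5184, 0.1936, 0.0904]
tool_rot: [-0.051, 2.205, -2.192]
force: [-0.4, 0.7, 1.1]
opening: 0.002
```

```bash
python3 - <<'E'
from h import *
T=[]
for th in (.4,.5,.6,.7,.8,.9):
    r=.118;d=.006
    T.append((float(round(.548-r*np.sin(th)+d*np.cos(th)+.011,4)),.194,float(round(.018+r*np.cos(th)+d*np.sin(th)-.039,4))))
rel(T)
for n in("side","top"):
    f=robot.grab_frame(n); cv2.imwrite(f"pics/{n}5.png",f[:,:,::-1])
crop("side","pics/side5.png","pics/s5.png",260,90,350,170,7)
E
```

```text
t 7.0 pos [0.5184 0.1936 0.0904] jawdeg -87.4 F [-0.4  0.7  1.1] open 0.002 q [0.14 0.2  1.76 0.01 1.18 1.66]
(0.5186, 0.194, 0.09) -> slide [-0.002  0.003 -0.002]
(0.5077, 0.194, 0.0854) -> slide [ 0.071  0.033 -0.006]
(0.4973, 0.194, 0.0798) -> slide [ 0.14   0.071 -0.009]
(0.4876, 0.194, 0.0731) -> slide [ 0.205  0.116 -0.011]
(0.4785, 0.194, 0.0655) -> slide [ 0.265  0.166 -0.014]
(0.4703, 0.194, 0.057) -> slide [ 0.32   0.223 -0.016]
```

View pics/s5.png

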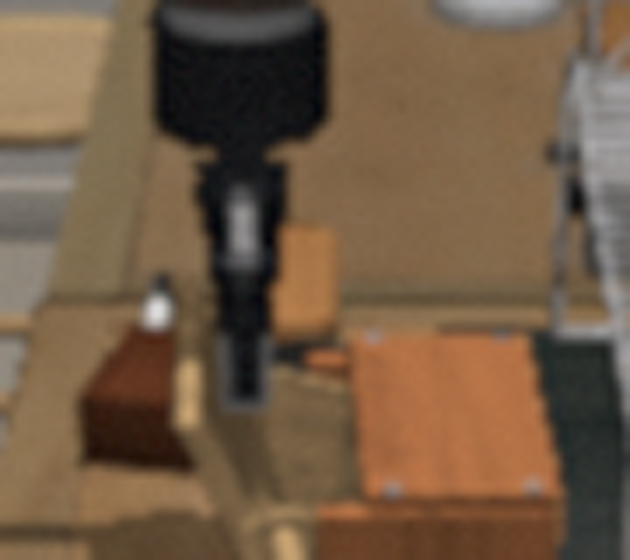

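The bin is tilting: the lip is now at side crop (187,390), in front of the finger. I'll continue along the arc.

>>> servo_tool --plan '[{"slide":[0.07,0.033,0],"turn":0,"fingers":1},{"slide":[0.14,0.07,-0.01],"turn":0,"fingers":1},{"slide":[0.205,0.115,-0.01],"turn":0,"fingers":1},{"slide":[0.265,0.165,-0.01],"turn":0,"fingers":1},{"slide":[0.32,0.22,-0.015],"turn":0,"fingers":1},{"slide":[0.32,0.22,-0.015],"turn":0,"fingers":1},{"slide":[0.32,0.22,-0.015],"turn":0,"fingers":1}]'

```text
time: 7.98
position: [0.4708, 0.1939, 0.0575]
tool_rot: [-0.051, 2.205, -2.192]
force: [-0.8, -1.4, -0.4]
opening: 0.001
```

```bash
python3 - <<'E'
from h import *
rel([])
for n in("side","top"):
    f=robot.grab_frame(n); cv2.imwrite(f"pics/{n}6.png",f[:,:,::-1])
crop("side","pics/side6.png","pics/s6.png",260,90,350,170,7)
crop("top","pics/top6.png","pics/t6.png",150,190,260,280,7)
for y in(.119,.194,.269):print((proj("side",(.431,y,.111))-[260,90])*7,(proj("top",(.431,y,.111))-[150,190])*7)
E
```

```text
t 7.975 pos [0.4708 0.1939 0.0575] jawdeg -87.4 F [-0.8 -1.4 -0.4] open 0.001 q [0.15 0.14 1.9  0.01 1.1  1.67]
[ 31.04358383 514.54519193] [564.75476691 649.29174277]
[ 47.61018176 438.76973845] [348.36042778 649.42209595]
[ 62.60649749 370.1767401 ] [132.6858994  649.55201553]
```

View pics/s6.png

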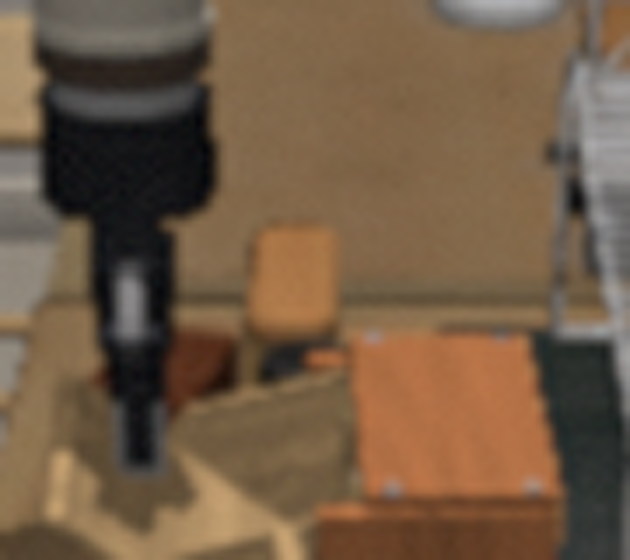

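View pics/t6.png

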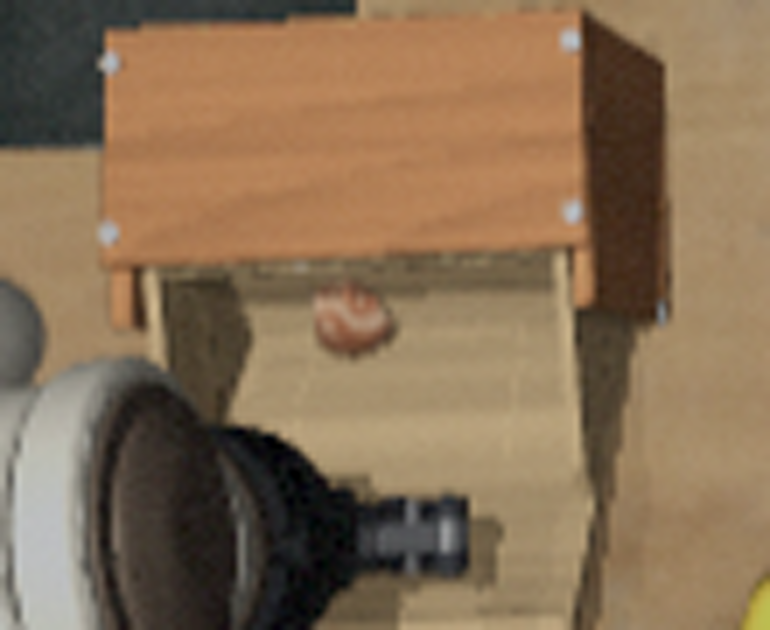

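The bin is wide open with the inner stone visible. The lip looks about 7 mm short of its predicted stop position and the force is near zero, so I'll press a little further.

>>> servo_tool --plan '[{"slide":[0.03,0.035,0],"turn":0,"fingers":1},{"slide":[0.05,0.07,0],"turn":0,"fingers":1},{"slide":[0.05,0.08,0],"turn":0,"fingers":1},{"slide":[0.05,0.08,0],"turn":0,"fingers":1}]'

```text
time: 8.57
position: [0.4708, 0.1943, 0.0518]
tool_rot: [-0.034, 2.199, -2.183]
force: [3.4, -1.6, 22.1]
opening: -0.001
```

```bash
python3 - <<'E'
from h import *
rel([])
for n in("side",):
    f=robot.grab_frame(n); cv2.imwrite(f"pics/{n}7.png",f[:,:,::-1])
crop("side","pics/side7.png","pics/s7.png",260,90,350,170,7)
E
```

```text
t 8.575 pos [0.4708 0.1943 0.0518] jawdeg -87.4 F [ 3.4 -1.6 22.1] open -0.001 q [0.15 0.13 1.92 0.01 1.07 1.67]
```

View pics/s7.png

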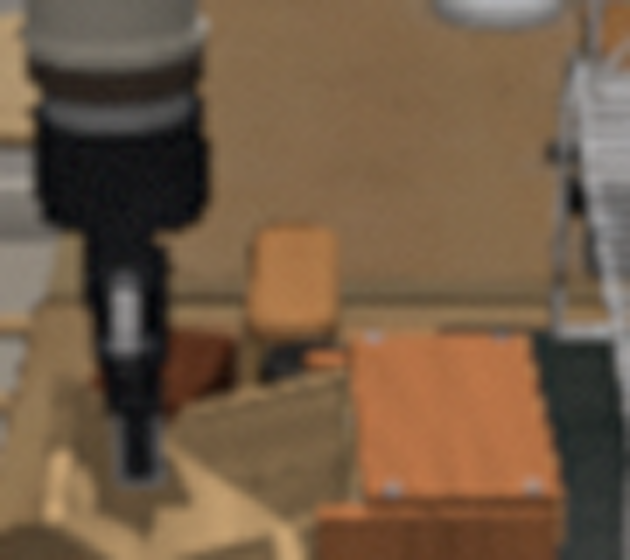

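A 22 N reaction shows the bin is at its stop. I'll lift clear, head for the stone, and fit its outline for the grasp yaw.

>>> servo_tool --plan '[{"slide":[0,-0.5,0],"turn":0,"fingers":1},{"slide":[0,-0.9,0],"turn":0,"fingers":1},{"slide":[0,-0.9,0],"turn":0,"fingers":1},{"slide":[0,-0.9,0.5],"turn":0,"fingers":0.5},{"slide":[0,-0.9,1],"turn":0,"fingers":0},{"slide":[0,-0.9,1],"turn":0,"fingers":-1}]'

```text
time: 9.38
position: [0.4748, 0.0409, 0.1844]
tool_rot: [-0.033, 2.201, -2.185]
force: [-0.2, 0.6, -0.2]
opening: 0.639
```

>>> servo_tool --plan '[{"slide":[0,0,0.5],"turn":0,"fingers":-1},{"slide":[0,0,1],"turn":0,"fingers":-1},{"slide":[0,0,1],"turn":0,"fingers":-1},{"slide":[0,0,1],"turn":0,"fingers":-1}]'

```text
time: 9.88
position: [0.4804, -0.1101, 0.1819]
tool_rot: [-0.032, 2.205, -2.187]
force: [0.9, 0.8, -0.9]
opening: 0.997
```

```bash
python3 - <<'E'
from h import *
f=cv2.imread("pics/top0.png")
sub=f[235:275,368:402].astype(int)
bg=np.median(f[235:275,405:430].reshape(-1,3),axis=0)
m=(np.abs(sub-bg).sum(2)>45).astype(np.uint8)
cs,_=cv2.findContours(m,cv2.RETR_EXTERNAL,cv2.CHAIN_APPROX_NONE)
c=max(cs,key=cv2.contourArea).reshape(-1,2)+[368,235]
W=np.array([onz("top",u,v,.015)[:2] for u,v in c])
(cx,ax,an)=cv2.fitEllipse((W*1000).astype(np.float32)); print(cx,ax,an)
print(cv2.minAreaRect((W*1000).astype(np.float32)))
for r in m: print(''.join('.#'[x] for x in r))
rel([(.494,-.27,.12)])
E
```

```text
(491.4580383300781, -265.5022277832031) (42.82234573364258, 51.92515563964844) 51.34637451171875
((491.1650390625, -258.2861633300781), (34.66447448730469, 53.353816986083984), 88.58770751953125)
..................................
..................................
..................................
..................................
..................................
..................................
..................................
..................................
..................................
..................................
..................................
..................................
................#####.............
..............#####....#..........
............#######.....#.........
............######......#.........
...........######........#........
..........#######.................
.........#######....###..#........
........#######....####...........
.......########...####............
.......#######...#####...#........
.......######......#.#...#........
.......######...........#.........
.......######...........#.........
........######....................
........######....................
........#######...................
.........#######..................
..........###########.............
...........##########.............
............#######...............
..............###.................
..................................
..................................
..................................
..................................
..................................
..................................
..................................
t 9.875 pos [ 0.4804 -0.1101  0.1819] jawdeg -87.7 F [ 0.9  0.8 -0.9] open 0.997 q [-0.48 -0.06  1.84  0.01  1.35  1.05]
(0.494, -0.27, 0.12) -> slide [-0.044  0.404  1.072]
```

```bash
python3 - <<'E'
from h import *
P=[(215,133),(185,145),(165,165),(148,190),(140,215),(142,240),(155,275),(190,296),(230,280),(255,240),(270,190),(265,165),(250,143)]
W=np.array([onz("top",360+u/8,230+v/8,.018)[:2] for u,v in P])
c,a,an=cv2.fitEllipse((W*1000).astype(np.float32));print(c,a,an)
crop("side","pics/side7.png","pics/st.png",255,255,305,300,10)
E
```

```text
(491.8712463378906, -268.747314453125) (39.52065658569336, 56.31577682495117) 64.5735092163086
```

View pics/st.png

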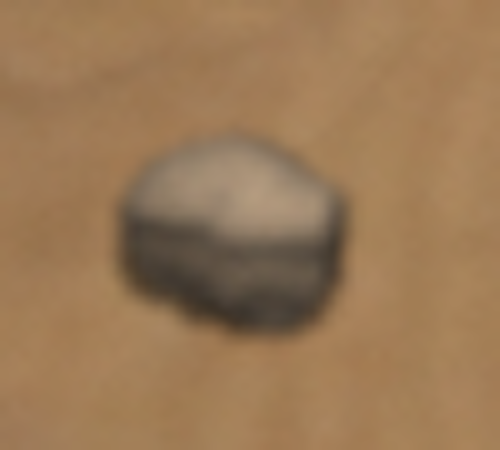

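The stone's centre is at (0.492,-0.269), with its short axis at about 65°. I'll move above it, turn, and check the picture before going down.

>>> servo_tool --plan '[{"slide":[-0.03,0,0.5],"turn":0.3,"fingers":-1},{"slide":[-0.05,0,1],"turn":0.57,"fingers":-1},{"slide":[-0.05,0,1],"turn":0.57,"fingers":-1},{"slide":[-0.05,0.3,1],"turn":0.57,"fingers":-1},{"slide":[-0.05,0.6,1],"turn":0.57,"fingers":-1},{"slide":[-0.05,0.6,1],"turn":0.57,"fingers":-1}]'

```text
time: 10.62
position: [0.492, -0.2548, 0.0862]
tool_rot: [-0.412, -2.014, 1.981]
force: [0.2, 0.1, 0.2]
opening: 1.001
```

```bash
python3 - <<'E'
from h import *
rel([(.492,-.269,.05),(.492,-.269,-.035)])
for n in("side","top"):
    f=robot.grab_frame(n); cv2.imwrite(f"pics/{n}8.png",f[:,:,::-1])
crop("side","pics/side8.png","pics/s8.png",230,180,330,300,5)
crop("top","pics/top8.png","pics/t8.png",330,200,450,290,6)
E
```

```text
t 10.625 pos [ 0.492  -0.2548  0.0862] jawdeg -113.3 F [0.2 0.1 0.2] open 1.001 q [-0.7   0.21  1.75  0.01  1.18  1.27]
(0.492, -0.269, 0.05) -> slide [-0.038  0.24   0.09 ]
(0.492, -0.269, -0.035) -> slide [-0.04   0.806  0.099]
```

View pics/s8.png

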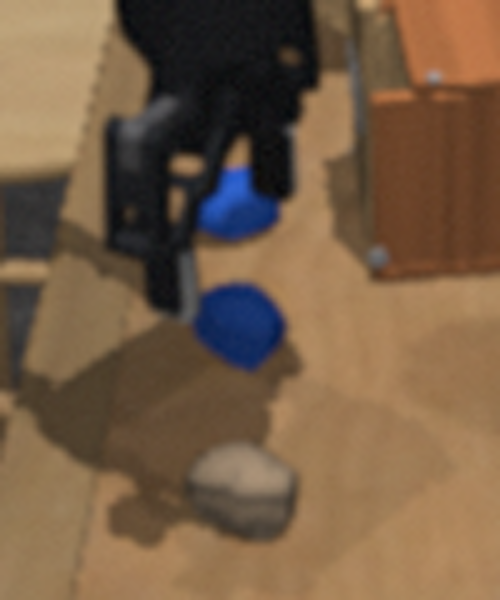

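View pics/t8.png

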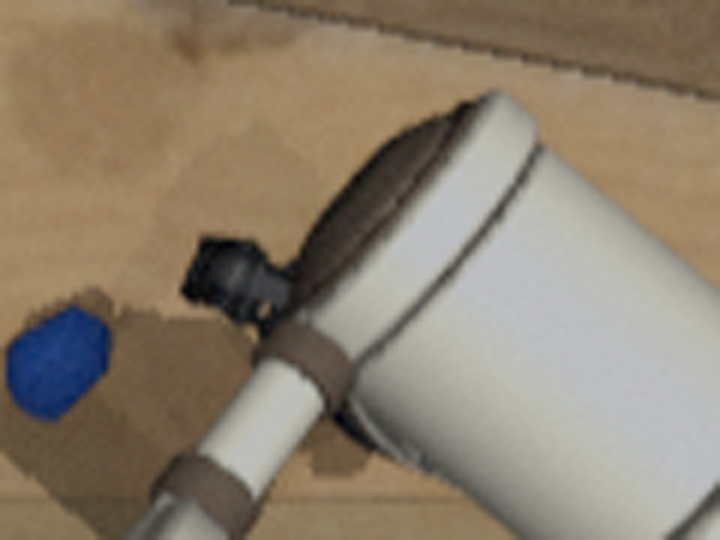

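```bash
cat >> h.py <<'E'
def ony(n,u,v,y):
    c=C[n];d=c["R"].T@np.linalg.solve(c["intrinsics"],[u,v,1]);o=-c["R"].T@c["t"]
    return o+d*(y-o[1])/d[1]
E
python3 - <<'E'
from h import *
print(ony("side",230+172/5,180+313/5,-.293),ony("side",230+275/5,180+195/5,-.216))
E
```

```text
[ 0.47276253 -0.293       0.1341173 ] [ 0.51160264 -0.216       0.1409897 ]
```

Open tips sit at reported z plus about 0.05, and x agrees to 3 mm. I'll centre over the stone and go down, stopping short for a check.

>>> servo_tool --plan '[{"slide":[-0.04,0.1,0.095],"turn":0,"fingers":-1},{"slide":[-0.04,0.3,0.095],"turn":0,"fingers":-1},{"slide":[-0.04,0.5,0.095],"turn":0,"fingers":-1},{"slide":[-0.04,0.68,0.095],"turn":0,"fingers":-1},{"slide":[-0.04,0.7,0.095],"turn":0,"fingers":-1},{"slide":[-0.04,0.7,0.095],"turn":0,"fingers":-1}]'

```text
time: 11.48
position: [0.4972, -0.2738, -0.0124]
tool_rot: [-0.424, -2.011, 1.992]
force: [0.2, 0.8, -0.1]
opening: 1.0
```

```bash
python3 - <<'E'
from h import *
rel([(.492,-.269,-.038)])
for n in("side","top"):
    f=robot.grab_frame(n); cv2.imwrite(f"pics/{n}9.png",f[:,:,::-1])
crop("side","pics/side9.png","pics/s9.png",230,200,330,300,6)
E
```

```text
t 11.475 pos [ 0.4972 -0.2738 -0.0124] jawdeg -113.3 F [ 0.2  0.8 -0.1] open 1.0 q [-0.72  0.38  1.77  0.02  0.99  1.24]
(0.492, -0.269, -0.038) -> slide [ 0.046  0.17  -0.014]
```

View pics/s9.png

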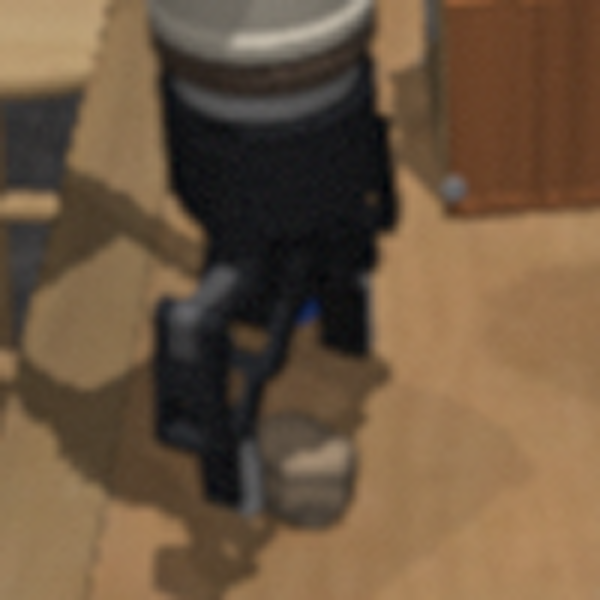

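The stone lies between the fingers (near tip at crop (235,510), stone at (305,470)). I'll go down the last 26 mm and close.

>>> servo_tool --plan '[{"slide":[0.045,0.06,-0.015],"turn":0,"fingers":-1},{"slide":[0.045,0.12,-0.015],"turn":0,"fingers":-1},{"slide":[0.045,0.17,-0.015],"turn":0,"fingers":-1},{"slide":[0.045,0.17,-0.015],"turn":0,"fingers":-1},{"slide":[0.045,0.18,-0.015],"turn":0,"fingers":-1}]'

```text
time: 12.2
position: [0.4928, -0.2692, -0.0388]
tool_rot: [-0.425, -2.011, 1.993]
force: [0.4, -0.4, -0.3]
opening: 1.001
```

```bash
python3 - <<'E'
from h import *
rel([(.492,-.269,-.038)])
for n in("side",):
    f=robot.grab_frame(n); cv2.imwrite(f"pics/{n}10.png",f[:,:,::-1])
crop("side","pics/side10.png","pics/s10.png",230,200,330,300,6)
E
```

```text
t 12.2 pos [ 0.4928 -0.2692 -0.0388] jawdeg -113.3 F [ 0.4 -0.4 -0.3] open 1.001 q [-0.72  0.41  1.79  0.02  0.93  1.24]
(0.492, -0.269, -0.038) -> slide [ 0.006 -0.006  0.001]
```

View pics/s10.png

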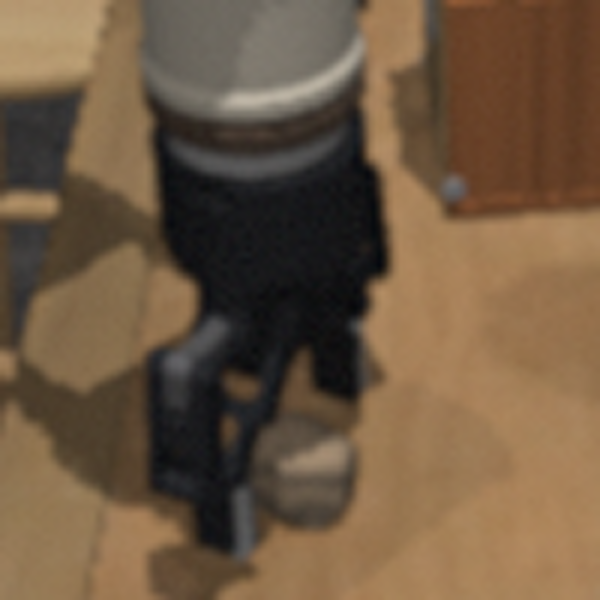

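The stone's left edge is hidden by the near finger. Its true centre column is about 278, against 277 for the finger midpoint, so it is centred. Closing.

>>> servo_tool --plan '[{"slide":[0,0,0],"turn":0,"fingers":1},{"slide":[0,0,0],"turn":0,"fingers":1},{"slide":[0,0,0],"turn":0,"fingers":1},{"slide":[0,0,0],"turn":0,"fingers":1},{"slide":[0,0,0],"turn":0,"fingers":1},{"slide":[0,0,0],"turn":0,"fingers":1}]'

```text
time: 13.0
position: [0.493, -0.2693, -0.0382]
tool_rot: [-0.425, -2.011, 1.993]
force: [-1.7, 1.9, 5.4]
opening: 0.439
```

>>> servo_tool --plan '[{"slide":[0,-0.15,0],"turn":0,"fingers":1},{"slide":[0,-0.3,0],"turn":0,"fingers":1},{"slide":[0,-0.3,0],"turn":0,"fingers":1},{"slide":[0,-0.3,0],"turn":0,"fingers":1}]'

```text
time: 13.5
position: [0.4917, -0.269, 0.0057]
tool_rot: [-0.424, -2.012, 1.992]
force: [0.2, 0.5, -2.4]
opening: 0.433
```

```bash
python3 - <<'E'
from h import *
rel([])
for n in("side",):
    f=robot.grab_frame(n); cv2.imwrite(f"pics/{n}11.png",f[:,:,::-1])
crop("side","pics/side11.png","pics/s11.png",230,180,330,300,5)
E
```

```text
t 13.5 pos [ 0.4917 -0.269   0.0057] jawdeg -113.3 F [ 0.2  0.5 -2.4] open 0.433 q [-0.72  0.34  1.78  0.02  1.02  1.24]
```

View pics/s11.png

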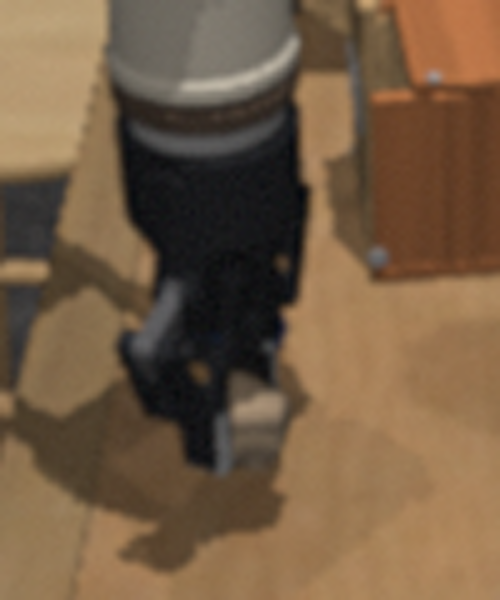

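Gripped: opening 0.43 and a force of −2.4 N, and the stone left the bench with the fingers. I'll lift high and carry it to the bin while turning back.

>>> servo_tool --plan '[{"slide":[0,-0.3,0],"turn":0,"fingers":1},{"slide":[0,-0.65,0],"turn":0,"fingers":1},{"slide":[0,-1,0],"turn":0,"fingers":1},{"slide":[0.1,-1,-0.25],"turn":-0.2,"fingers":1},{"slide":[0.2,-1,-0.5],"turn":-0.4,"fingers":1},{"slide":[0.3,-1,-0.75],"turn":-0.57,"fingers":1},{"slide":[0.4,-1,-0.9],"turn":-0.57,"fingers":1},{"slide":[0.4,-1,-0.9],"turn":-0.57,"fingers":1}]'

```text
time: 14.55
position: [0.487, -0.1203, 0.155]
tool_rot: [-0.037, 2.205, -2.185]
force: [0.4, 0.2, -2.3]
opening: 0.438
```

```bash
python3 - <<'E'
from h import *
rel([(.488,.194,.18),(.488,.194,.06)])
E
```

```text
t 14.55 pos [ 0.487  -0.1203  0.155 ] jawdeg -87.5 F [ 0.4  0.2 -2.3] open 0.438 q [-0.49 -0.01  1.85  0.01  1.3   1.03]
(0.488, 0.194, 0.18) -> slide [-0.099 -0.147 -2.094]
(0.488, 0.194, 0.06) -> slide [-0.091  0.653 -2.087]
```

>>> servo_tool --plan '[{"slide":[0,-0.2,-0.3],"turn":0,"fingers":1},{"slide":[-0.02,-0.2,-0.6],"turn":0,"fingers":1},{"slide":[-0.04,-0.2,-0.9],"turn":0,"fingers":1},{"slide":[-0.05,-0.2,-1],"turn":0,"fingers":1},{"slide":[-0.05,-0.2,-1],"turn":0,"fingers":1}]'

```text
time: 15.18
position: [0.4877, 0.0295, 0.1858]
tool_rot: [-0.039, 2.204, -2.185]
force: [0.2, -0.6, -2.7]
opening: 0.44
```

```bash
python3 - <<'E'
from h import *
for n in("side","top"):
    f=robot.grab_frame(n); cv2.imwrite(f"pics/{n}12.png",f[:,:,::-1])
crop("side","pics/side12.png","pics/s12.png",240,60,350,260,3)
crop("top","pics/top12.png","pics/t12.png",150,190,290,290,5)
rel([(.488,.165,.18),(.488,.165,.06)])
print(onz("top",150+355/7,190+320/7,.035))
print("lip px",[(proj("top",(.431,y,.111))-[150,190])*5 for y in (.12,.27)])
E
```

```text
t 15.275 pos [0.4878 0.0284 0.186 ] jawdeg -87.6 F [ 0.3 -1.4 -2.3] open 0.439 q [-0.2  -0.07  1.85  0.01  1.36  1.33]
(0.488, 0.165, 0.18) -> slide [-0.039  0.048 -0.91 ]
(0.488, 0.165, 0.06) -> slide [-0.032  0.848 -0.903]
[0.54819909 0.22346191 0.035     ]
lip px [array([401.33197043, 463.78105977]), array([ 92.72506105, 463.96696062])]
```

View pics/t12.png

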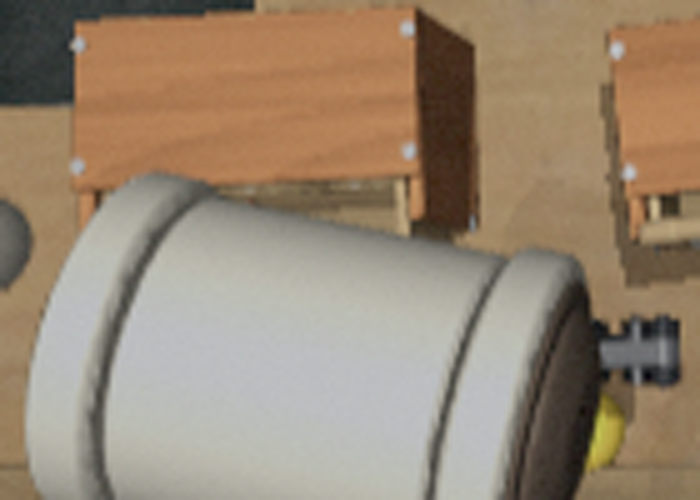

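View pics/s12.png

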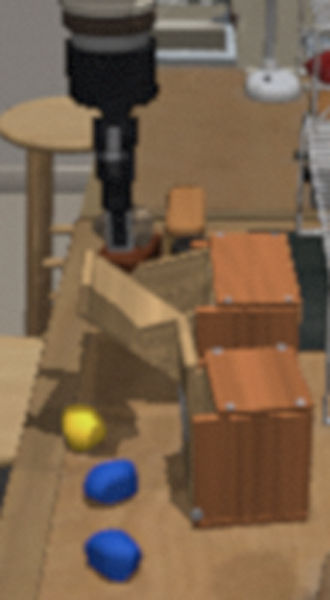

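The stone is still held, the wide bin stays open and the narrow one is shut. The inner stone is at y≈0.223, so I'll place this one at y≈0.167 beside it.

>>> servo_tool --plan '[{"slide":[0,0,-0.3],"turn":0,"fingers":1},{"slide":[-0.05,0.05,-0.6],"turn":0,"fingers":1},{"slide":[-0.1,0.05,-0.92],"turn":0,"fingers":1},{"slide":[-0.1,0.05,-0.92],"turn":0,"fingers":1},{"slide":[-0.1,0.3,-0.92],"turn":0,"fingers":1},{"slide":[-0.1,0.55,-0.92],"turn":0,"fingers":1},{"slide":[-0.1,0.75,-0.92],"turn":0,"fingers":1},{"slide":[-0.1,0.75,-0.92],"turn":0,"fingers":1}]'

```text
time: 16.27
position: [0.4959, 0.1659, 0.0722]
tool_rot: [-0.041, 2.208, -2.192]
force: [-0.4, -0.8, -1.4]
opening: 0.44
```

```bash
python3 - <<'E'
from h import *
for n in("side","top"):
    f=robot.grab_frame(n); cv2.imwrite(f"pics/{n}13.png",f[:,:,::-1])
crop("side","pics/side13.png","pics/s13.png",250,90,350,190,6)
rel([(.497,.167,.052)])
E
```

```text
t 16.375 pos [0.4989 0.1668 0.0758] jawdeg -87.7 F [-0.1  0.5 -2. ] open 0.436 q [0.09 0.14 1.85 0.01 1.13 1.61]
(0.497, 0.167, 0.052) -> slide [ 0.014  0.158 -0.001]
```

View pics/s13.png

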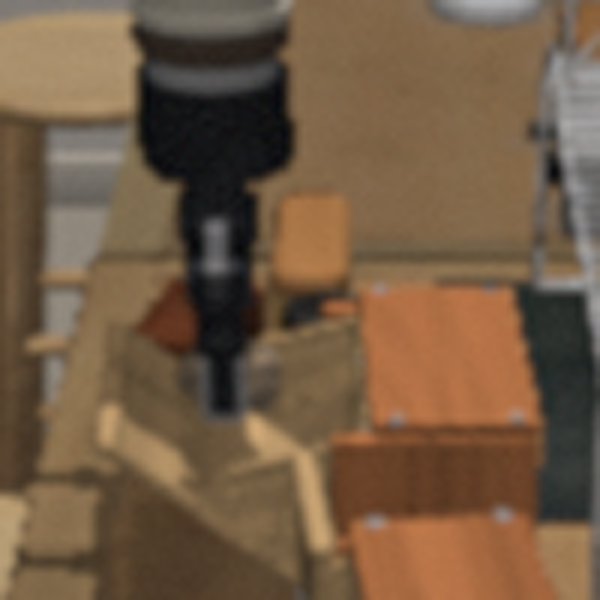

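The stone is over the open bin, inside the lip and side wall. I'll lower it about 22 mm and open partway.

>>> servo_tool --plan '[{"slide":[0.01,0.08,0],"turn":0,"fingers":1},{"slide":[0.01,0.15,0],"turn":0,"fingers":1},{"slide":[0.01,0.15,0],"turn":0,"fingers":1},{"slide":[0.01,0.15,0],"turn":0,"fingers":1}]'

```text
time: 16.88
position: [0.4977, 0.167, 0.0534]
tool_rot: [-0.034, 2.205, -2.187]
force: [0.1, 0.1, -2.5]
opening: 0.439
```

>>> servo_tool --plan '[{"slide":[0,0,0],"turn":0,"fingers":0},{"slide":[0,0,0],"turn":0,"fingers":-0.25},{"slide":[0,0,0],"turn":0,"fingers":-0.25},{"slide":[0,0,0],"turn":0,"fingers":-0.25}]'

```text
time: 17.38
position: [0.4979, 0.167, 0.0535]
tool_rot: [-0.033, 2.205, -2.187]
force: [0.3, 0.7, 0.4]
opening: 0.626
```

```bash
python3 - <<'E'
from h import *
for n in("side","top"):
    f=robot.grab_frame(n); cv2.imwrite(f"pics/{n}14.png",f[:,:,::-1])
crop("side","pics/side14.png","pics/s14.png",250,90,350,190,6)
crop("top","pics/top14.png","pics/t14.png",150,190,260,280,7)
rel([])
E
```

```text
t 17.475 pos [0.4978 0.167  0.0534] jawdeg -87.7 F [ 0.3 -0.5 -0.3] open 0.622 q [0.09 0.17 1.87 0.01 1.09 1.61]
```

View pics/s14.png

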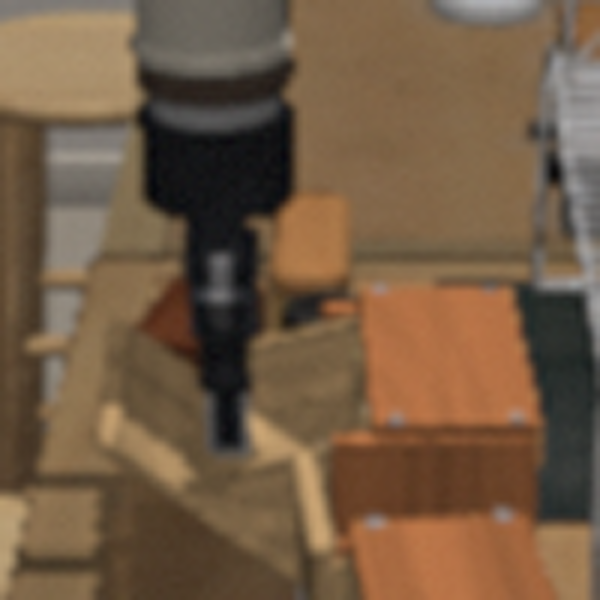

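View pics/t14.png

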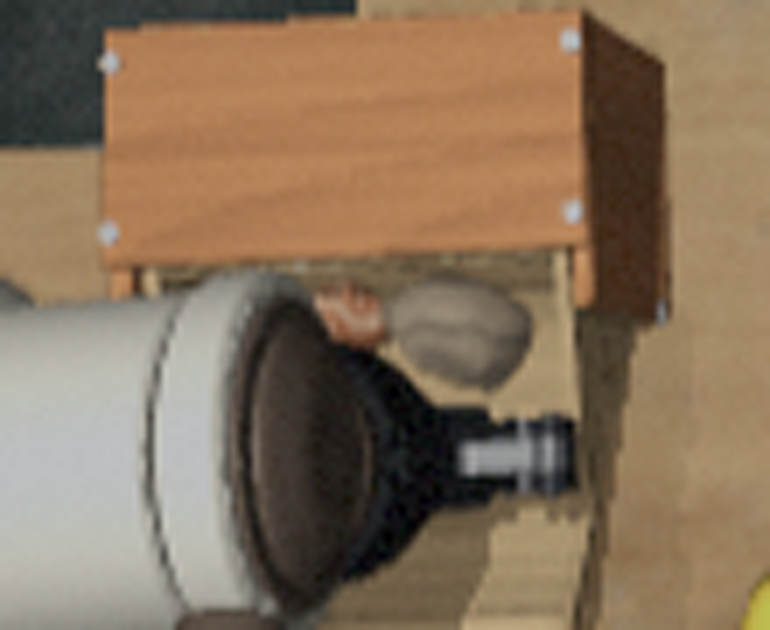

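The stone slid down to the pivot beside the small stone (top crop (460,330)). I'll go straight up out of the bin.

>>> servo_tool --plan '[{"slide":[0,-0.2,0],"turn":0,"fingers":-0.25},{"slide":[0,-0.5,0],"turn":0,"fingers":-0.25},{"slide":[0,-0.9,0],"turn":0,"fingers":-0.25},{"slide":[0,-1,0],"turn":0,"fingers":-0.25},{"slide":[0.3,-1,0.6],"turn":0,"fingers":-0.25},{"slide":[0.6,-1,1],"turn":0,"fingers":-0.25},{"slide":[0.6,-1,1],"turn":0,"fingers":-0.25},{"slide":[0.6,-1,1],"turn":0,"fingers":-0.25}]'

```text
time: 18.48
position: [0.411, 0.0102, 0.2002]
tool_rot: [-0.03, 2.208, -2.19]
force: [0.7, 0.2, 0.8]
opening: 0.63
```

>>> servo_tool --plan '[{"slide":[0.3,0,0.5],"turn":0,"fingers":-0.25},{"slide":[0.4,0,1],"turn":0,"fingers":-0.25},{"slide":[0.4,0,1],"turn":0,"fingers":-0.25},{"slide":[0.4,0,1],"turn":0,"fingers":-0.25}]'

```text
time: 18.98
position: [0.3561, -0.1431, 0.198]
tool_rot: [-0.026, 2.211, -2.191]
force: [0.7, 0.4, -1.2]
opening: 0.623
```

```bash
python3 - <<'E'
from h import *
for n in("side","top"):
    f=robot.grab_frame(n); cv2.imwrite(f"pics/{n}15.png",f[:,:,::-1])
crop("side","pics/side15.png","pics/s15.png",250,90,360,240,5)
crop("top","pics/top15.png","pics/t15.png",150,180,340,290,4)
rel([])
for th in (.72,.8,.9):
  l=[(.548-.15*np.sin(th)+e,y,.018+.15*np.cos(th)) for y,e in((.12,.003),(.27,-.003))]
  print(th,[((proj("side",q)-[250,90])*5).round(0) for q in l],[((proj("top",q)-[150,180])*4).round(0) for q in l])
E
```

```text
t 19.075 pos [ 0.3566 -0.1411  0.198 ] jawdeg -87.9 F [-0.4 -0.7 -0.1] open 0.624 q [-0.71 -0.39  2.08  0.01  1.45  0.83]
0.72 [array([106., 337.]), array([116., 236.])] [array([313., 377.]), array([ 61., 388.])]
0.8 [array([ 92., 349.]), array([104., 248.])] [array([316., 391.]), array([ 66., 402.])]
0.9 [array([ 77., 366.]), array([ 89., 263.])] [array([321., 407.]), array([ 74., 417.])]
```

View pics/s15.png

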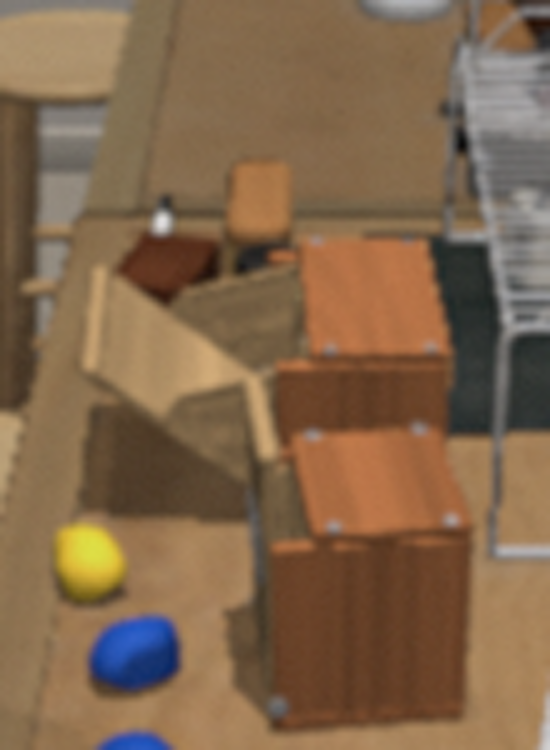

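View pics/t15.png

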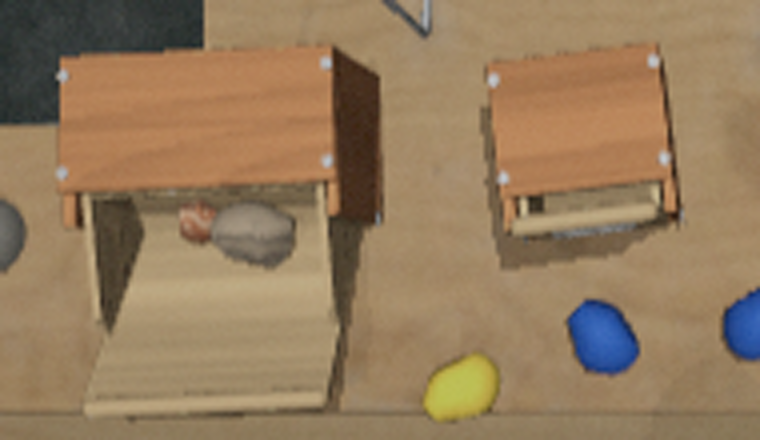

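The lip pixels in the final pictures fit a tilt of about 0.87–0.9. The stone rests at the pivot, the narrow bin is unmoved and the arm is clear. Handing in.

```bash
python3 -c "
from workcell import robot
print(robot.job_done())"
```

```text
the job is handed in; nothing more can be done
None
```

I pulled the wide bin forward with the shut fingers until a 22 N reaction showed it was at its stop. I then picked up the large tan stone and let it go in the bin, and handed the job in at about 19 s. No verdict was reported.

**Last checks:** In the final pictures the wide bin's lip fits a tilt of about 0.87–0.90. The stone lies at the bottom by the pivot, beside the small stone. The narrow bin is still shut and the blue and yellow stones are where they were. The gripper is clear, with no contact force.

**What disagreed:**
- **Tool height:** The real fingertips sat about 39 mm higher than the reported TCP, and about 50 mm higher with the gripper open. Because of this my first pull passed over the lip without touching it. I corrected the later moves by the side-camera measurement, and they then fitted the scene.
- **Stone outline:** The automatic outline of the stone was poor, so I read its edge by hand for the grasp.

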